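# Load the light footed tray evenly with the two spice jars

## Task

Load the light wooden tray for the table: stand the two spice jars upright in it, one in the middle of each bay, on the round black spots, so that the load is even. The tray must not slide from its place or tip over while you load it, and the little bottle with the pink cap stays standing where it is.

Things in the scene. Friction and masses are not known exactly. Their poses are not given: they have to be found in the camera images.
- tray: loose pale wooden tray, 110 g, 200 (x) by 100 (y) by 48 high, on a central rubber foot 90 (x) by 70 by 22 high: a jar at an end wall can tip it. Inner floor 26 above worktop; walls 3 thick, 22 above floor; a strip 12 high, 3 thick across x = 0 parts two bays. Flat black spots, 48 diameter, mark bay middles at x = +50 and -50, y = 0. Origin: centre of foot's underside; z up. All mm
- spice_jar_1: spice jar, one of two alike: an upright cylinder 41 mm in diameter and 105 mm tall with a white and yellowish-brown label and a dark brown cap with a pale disc on top (cap 84 to 105 mm up); about 190 g, cylinder straight, grip it above mid-height. Origin: centre of its underside; z up its axis
- spice_jar_2: spice jar, one of two alike: an upright cylinder 41 mm in diameter and 105 mm tall with a white and yellowish-brown label and a dark brown cap with a pale disc on top (cap 84 to 105 mm up); about 190 g, cylinder straight, grip it above mid-height. Origin: centre of its underside; z up its axis. Either jar may go in either bay
- pink_bottle: small dark bottle with a pink cap, 34 mm in diameter and 80 mm tall, 70 g, not to be loaded: leave it standing where it is. It may stand within 55 mm (clear gap) of a spice jar. Origin: centre of its underside; z up. An oven tower with a jutting door handle closes the worktop on the right (y below -0.1 m, x beyond 0.5 m): swing past it with the arm drawn in
Mind the look-alikes: they are no part of the job. What is shaped like the spice_jar_2 but red is not meant.

How it is judged:
By the outcome, as a careful person would: the job done as asked, in the order asked, and still so for the second after the job is handed in, with the robot touching nothing.
It also fails if it takes over 58 s, if anything falls off the work surface, if the arm or the gripper's body presses on something with over 40 N, if the wrist force passes 120 N, or if a joint passes its speed limit or range.

## Robot

A 7-joint arm with a two-finger parallel gripper is mounted at the origin on a cart in front of the work surface, level with it; the furniture and walls round the work are solid. World frame = base frame: x ahead of the robot, y to its left, z up, the work surface at z = 0. Lengths are in m, angles in rad, forces in N, time in s.
With the tool pointing down it reaches from about 0.4 to 0.85 m from the base axis. Payload 10.4 kg.
Tool frame: the origin (TCP) lies between the finger pads; the fingertips stand 17 mm ahead of it and the grasp point (between the pads) lies 2 mm behind it; z points along the fingers, y is the line along which they close (so a half turn about z gives the same grasp; the last joint's range is limited). The gripper opens to 85 mm and grips with 20 to 120 N. Pads are 22 mm wide; open, the fingers measure 114 mm over their backs; the gripper's body (76 mm by 85 mm) begins 54 mm behind the grasp point. The pads swing forward as they close: fully open they stand 13 mm farther back than shut.
Start: joints at [-1.131, 0.332, -0.065, 1.46, 0.022, 1.35, -0.088], TCP at [0.279, 0.559, 0.248] pointing down, gripper open.
Joint ranges: [-2.6, 2.6], [-0.5, 2.12], [-1.47, 1.34], [0.16, 2.42], [-1.27, 4.41], [0.06, 2.06], [-2.6, 2.6]. Speed limits (rad/s): [2.22, 2.22, 2.79, 2.79, 3.14, 3.14, 3.14].

## Interface

Orientations are given as a unit quaternion [x, y, z, w].
In Python, from workcell import readout, imaging, manip gives the robot as it stands. The module is installed in compiled form; this text tells all that it offers.
- The arm moves only by the shell command python3 -m crank 'ROWS' [OPENING] [FORCE]. ROWS is JSON, a list of rows, each a list of 4 numbers: the shift along the tool's x, y, z as a fraction of full scale, then the turn about the tool's z as a fraction of full scale. In form: [[x, y, z, yaw], ...]. A call has 1 to 5 rows; each row is the pose to reach, as a shift and turn from the pose commanded when the call began, along the tool's axes at that moment; what a row does not reach only later rows make up. Full scale, the value 1, is 400 mm for a shift and 60 degrees for a turn. A row lasts 1/12 s, in which the tool goes at most 41.7 mm and 7.16 degrees, less where a joint would pass 70% of its speed; a pose out of reach is approached as far as the arm can. A call with a number of a shift or a turn outside -1 to 1 is refused whole. A call with a gripper value outside its range is refused whole. OPENING is the gripper command: -1 is shut, 1 is fully open, values between are in proportion, set as the call begins (- or left out, the last holds). The fingers move at their own pace and stop on an object; FORCE is the grip in N (left out, the last holds). Time passes only in rows, so rows that repeat a pose let the fingers close. It gives the time, the measured TCP pose, the force, the opening and the grip force at its end, in the units of the state.
- readout.get_obs(): the state, without advancing time (a new reading comes with each control period).
- imaging.camera(name): name is "side" or "top" or "wrist"; returns a dict with "color" (384x512x3 uint8, red, green, blue), "fx", "fy", "cx", "cy" (pixels), "rvec" (rotation vector, rad) and "tvec" (3), from world to camera coordinates, as OpenCV has them. Camera axes: x right, y down, z forward; pixel columns grow to the right and rows downward; lengths in m; the calibration is good to about 2 mm. A picture is of the moment at which its call begins. There is no depth.
- manip.hand_in(): hands the job in; it is judged then, once.
The state is a dict: "clock": time; "joint_pos": joint angles; "joint_velocities": joint speeds; "tau": joint torques, N m; "position": TCP position; "ee_rot": TCP orientation; "ft_force": force on the tool from outside, world axes, zero at the start; "torque": the same for the moment, N m; "grip_width": opening from 0.0 (shut) to 1.0 (fully open); "grasp_force": force on a finger pad.
Only numpy, scipy, OpenCV 4.12 (cv2) and the standard library are available. Lean on these libraries where they do the work, as an engineer would, in place of code of your own. Each camera call takes 0.05 s, during which the arm holds its last target. There are 200 camera calls.

## Working session

There is one attempt and no reset: what is moved stays moved. The work goes in short steps, Python scripts to look and compute and a shell command to move; the robot and the scene stay as the last step left them, time stands still between calls to the robot, and variables do not carry over. Pictures are saved under pics/ and viewed, at most 10 in all, crops included, and the job is handed in when it is done.

```bash
mkdir -p pics; cat > h.py <<'E'
import numpy as np, cv2
from workcell import readout, imaging, manip
from scipy.spatial.transform import Rotation as R
def cam(n):
    c=imaging.camera(n); c['R']=cv2.Rodrigues(np.array(c['rvec'],float))[0]; c['t']=np.array(c['tvec'],float).ravel(); return c
def ray(c,u,v):
    d=c['R'].T@np.array([(u-c['cx'])/c['fx'],(v-c['cy'])/c['fy'],1]); return -c['R'].T@c['t'],d
def onz(c,u,v,z):
    o,d=ray(c,u,v); return o+d*(z-o[2])/d[2]
def proj(c,p):
    q=c['R']@np.array(p,float)+c['t']; return np.array([c['fx']*q[0]/q[2]+c['cx'],c['fy']*q[1]/q[2]+c['cy']])
def save(c,f): cv2.imwrite('pics/'+f,c['color'][:,:,::-1])
E
python3 - <<'E'
from h import *
a=cam('top');b=cam('side');
im=np.hstack([a['color'],b['color']])
np.savez('v0.npz',a=a['color'],b=b['color'])
for c in(a,b): print(-c['R'].T@c['t'],c['R'][2],c['fx'])
cv2.imwrite('pics/top0.png',cv2.resize(a['color'][:,:,::-1],(800,600),interpolation=cv2.INTER_CUBIC)); cv2.imwrite('pics/side0.png',cv2.resize(b['color'][:,:,::-1],(800,600),interpolation=cv2.INTER_CUBIC))
o=readout.get_obs();print(o); print(R.from_quat(o['ee_rot']).as_matrix().round(3))
E
```

```text
[0.38408719 0.247588   1.00017327] [ 0.02827765  0.01821651 -0.99943411] 436.8743698390723
[ 0.16718496 -0.34188321  0.58264047] [ 0.32220789  0.68596251 -0.65240901] 458.67695658761255
{'clock': 0.1, 'joint_pos': array([-1.13061932,  0.33279315, -0.06470255,  1.46084762,  0.02158206,
        1.34990249, -0.08850433]), 'joint_velocities': array([-0.00073108, -0.00163751,  0.00018601, -0.00223504,  0.00083382,
        0.00053519,  0.0004299 ]), 'tau': array([ 6.12123404e-04, -6.26742983e+01,  4.86161700e-02, -3.92437327e+01,
        1.63213693e-02,  6.72732902e-03, -1.46806650e-05]), 'position': array([0.27887786, 0.55898354, 0.24760981]), 'ee_rot': array([ 2.29322798e-01,  9.73350225e-01, -6.15441327e-04, -1.25155303e-04]), 'ft_force': array([ 0.36830485,  0.44790664, -0.27612137]), 'torque': array([ 0.00052799, -0.03050552,  0.01121235]), 'grasp_force': 0.0, 'grip_width': 0.9984924657375551}
[[-0.895  0.446 -0.001]
 [ 0.446  0.895 -0.001]
 [-0.    -0.001 -1.   ]]
```

View pics/top0.png

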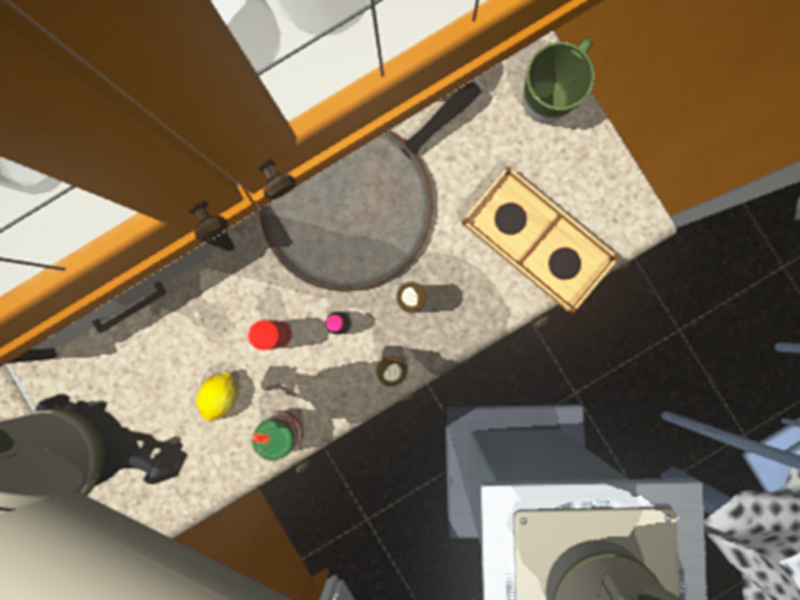

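View pics/side0.png

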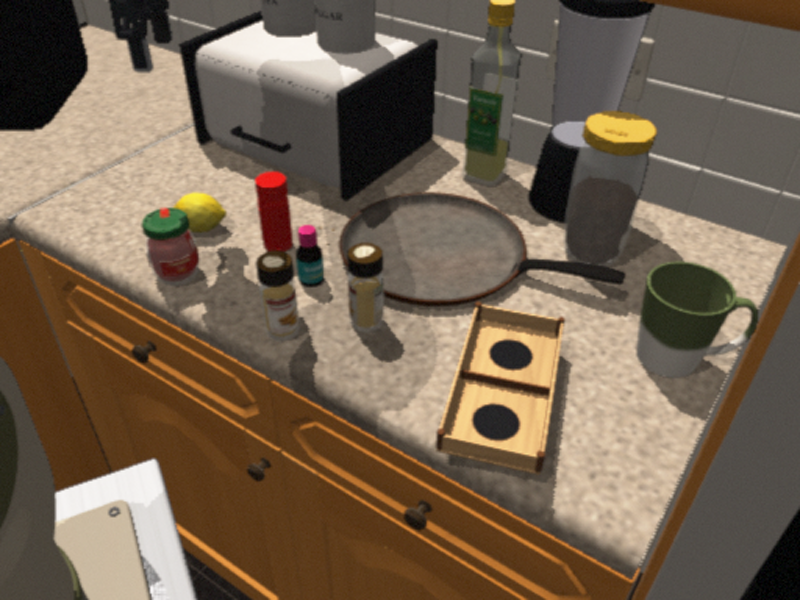

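Top view (800x600): pale disc with dark cap at (410,296) and (392,371) are the spice jars. The red cylinder at (265,335) is the look-alike. Pink cap at (337,323), tray spots at (510,218) and (565,263). The side view agrees: jars at (365,285) and (278,292), red one at (273,210). I'll measure and confirm in a crop.

```bash
python3 - <<'E'
from h import *
a=cam('top');b=cam('side')
def blobs(c,m,box,amin=30):
    x0,y0,x1,y1=box; mm=np.zeros(m.shape,np.uint8); mm[y0:y1,x0:x1]=m[y0:y1,x0:x1]*255
    n,l,s,ce=cv2.connectedComponentsWithStats(mm)
    return [(ce[i].round(1),s[i,4],s[i,:4]) for i in range(1,n) if s[i,4]>=amin]
k=.64
hsv=cv2.cvtColor(a['color'],cv2.COLOR_RGB2HSV); V=hsv[...,2]
print('spots')
S=[]
for ce,ar,bb in blobs(a,V<60,(300,115,385,185),100): p=onz(a,*ce,.026);S.append(p);print(ce,ar,bb,p.round(4))
if len(S)==2: print('sep',np.linalg.norm(S[0]-S[1]),'mid',(S[0]+S[1])/2,'ang',np.degrees(np.arctan2(*(S[0]-S[1])[1::-1])))
print('pink')
for ce,ar,bb in blobs(a,(hsv[...,0]>150)&(hsv[...,0]<172)&(hsv[...,1]>150),(200,190,230,220),20): print(ce,ar,onz(a,*ce,.08).round(4))
hb=cv2.cvtColor(b['color'],cv2.COLOR_RGB2HSV)
for ce,ar,bb in blobs(b,(hb[...,0]>150)&(hb[...,0]<172)&(hb[...,1]>150),(180,130,215,170),20): print('side',ce,ar,bb,onz(b,*ce,.075).round(4))
print('spots side')
for ce,ar,bb in blobs(b,hb[...,2]<50,(285,205,350,285),100): print(ce,ar,onz(b,*ce,.026).round(4))
# pale discs
print('jar discs top')
for box in((250,178,276,200),(238,225,264,250)):
    for ce,ar,bb in blobs(a,(V>125)&(hsv[...,1]<75),box,10): print(ce,ar,bb,onz(a,*ce,.105).round(4))
print('jar discs side')
for box in((222,155,246,172),(164,160,189,176)):
    for ce,ar,bb in blobs(b,(hb[...,2]>140)&(hb[...,1]<100),box,10): print(ce,ar,bb,onz(b,*ce,.105).round(4))
c1=cv2.resize(a['color'][170:260,150:285],None,fx=5.5,fy=5.5,interpolation=cv2.INTER_CUBIC)
c1=cv2.resize(c1,(800,533))
c2=cv2.resize(b['color'][135:225,155:255],(500,450))
x=np.zeros((600,800,3),np.uint8);x[:290,:435]=cv2.resize(c1,(435,290));x[290:600,:345]=cv2.resize(c2,(345,310)); 
x[:300,440:800]=cv2.resize(a['color'][95:205,280:412],(360,300)); x[300:600,440:800]=cv2.resize(b['color'][185:305,270:414],(360,300))
cv2.imwrite('pics/crop.png',x[:,:,::-1])
E
```

```text
spots
pink
[213.7 206.3] 93 [0.3899 0.3602 0.08  ]
side [196.4 151.1] 133 [191 144  11  16] [0.3872 0.3491 0.075 ]
spots side
[326.7 226.6] 325 [0.5334 0.1097 0.026 ]
[320.3 244.5] 124 [0.5009 0.0785 0.026 ]
[317.  269.8] 454 [0.4673 0.0346 0.026 ]
jar discs top
[258.  185.5] 203 [250 178  26  22] [0.4304 0.2653 0.105 ]
[261.7 189.8] 100 [257 184  10  12] [0.4214 0.2579 0.105 ]
[240.  234.7] 84 [238 225   7  25] [0.3304 0.3044 0.105 ]
[262.5 234. ] 22 [262 228   2  12] [0.3309 0.2583 0.105 ]
[250.8 238.2] 91 [246 233  10  11] [0.3228 0.2824 0.105 ]
[260.4 245.8] 30 [257 242   7   8] [0.3069 0.2631 0.105 ]
jar discs side
[232.4 160.4] 83 [226 157  14   8] [0.4215 0.2553 0.105 ]
[166.  161.8] 25 [164 160   7   7] [0.3149 0.3004 0.105 ]
[173.9 167. ] 49 [169 165  12   5] [0.3226 0.2802 0.105 ]
```

View pics/crop.png

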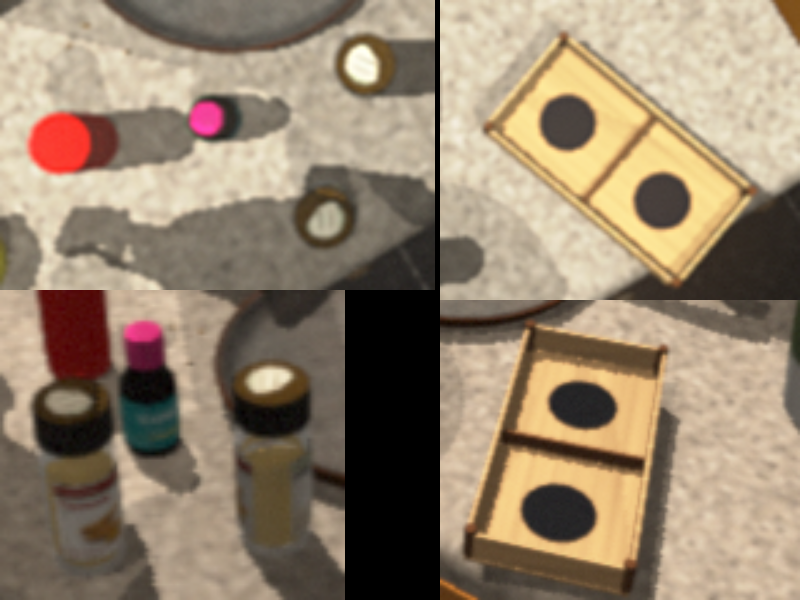

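The crop confirms two jars with dark caps and pale discs, at J1 (0.421,0.257) and J2 (0.323,0.281). The red cylinder has no disc, so I exclude it. The side view puts the spots 100.0 mm apart, as they should be. Moving above J1.

```bash
python3 -m crank '[[-0.656,-0.518,0.1,0],[-0.656,-0.518,0.1,0],[-0.656,-0.518,0.1,0],[-0.656,-0.518,0.1,0],[-0.656,-0.518,0.1,0]]' 0.5 40
python3 - <<'E'
from h import *
a=cam('top');hsv=cv2.cvtColor(a['color'],cv2.COLOR_RGB2HSV);V=hsv[...,2]
m=((V<100)&(hsv[...,1]<90)).astype(np.uint8);k=np.zeros_like(m);k[118:185,302:385]=m[118:185,302:385]
n,l,s,ce=cv2.connectedComponentsWithStats(k)
for i in range(1,n):
    if s[i,4]>80: print(ce[i],s[i],onz(a,*ce[i],.026))
E
```

```text
clock: 0.62
position: [0.3675, 0.3701, 0.2232]
ee_rot: [0.229, 0.973, 0.0, -0.0]
ft_force: [0.6, 0.7, 0.5]
grip_width: 0.754
grasp_force: 0.0
[326.30877193 139.53333333] [317 130  19  20 285] [0.53356594 0.11203079 0.026     ]
[361.13220339 168.19322034] [352 159  19  19 295] [0.46759004 0.03649586 0.026     ]
```

```bash
python3 -m crank '[[-0.24,-0.19,0.05,0],[-0.24,-0.19,0.05,0],[-0.24,-0.19,0.05,0],[-0.24,-0.19,0.05,0],[-0.24,-0.19,0.05,0]]'
python3 - <<'E'
from h import *
o=readout.get_obs();print(o['position'])
w=cam('wrist');b=cam('side')
print(proj(w,(.4215,.2566,.105)),-w['R'].T@w['t'])
np.savez('w1.npz',w=w['color'])
x=np.hstack([w['color'],b['color']]);cv2.imwrite('pics/w1.png',cv2.resize(x,(800,300))[:,:,::-1])
E
```

```text
clock: 1.08
position: [0.4199, 0.259, 0.2034]
ee_rot: [0.232, 0.973, -0.0, -0.0]
ft_force: [-0.3, 1.3, 1.2]
grip_width: 0.752
grasp_force: 0.0
[0.41992107 0.25896247 0.20336255]
[254.18400955 197.58456612] [0.34685474 0.2954487  0.32830797]
```

View pics/w1.png

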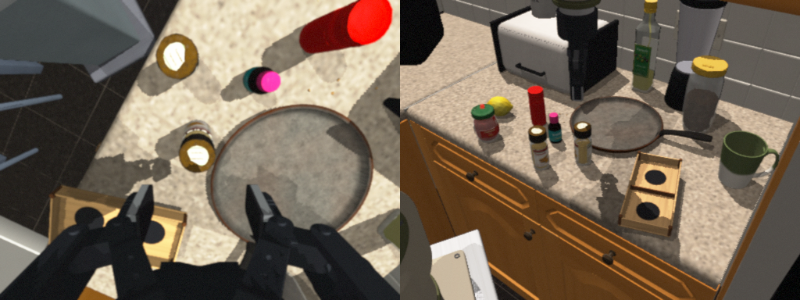

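Wrist view: J1's disc at (253,198) full-scale against a predicted (254,198), so the position is good. J2 at about (227,72). Refining both from this frame.

```bash
python3 - <<'E'
from h import *
w=cam('wrist');hs=cv2.cvtColor(w['color'],cv2.COLOR_RGB2HSV)
print('J2 pred',proj(w,(.3227,.2815,.105)))
for x0,y0,x1,y1 in((225,170,280,225),(198,40,258,102)):
    s=hs[y0:y1,x0:x1]; 
    for nm,m in(('disc',(s[...,2]>150)&(s[...,1]<60)),('cap',(s[...,1]>100)&(s[...,2]<170))):
        n,l,st,ce=cv2.connectedComponentsWithStats(m.astype(np.uint8)*255)
        i=1+np.argmax([st[j,4]-(1e4 if nm=='disc' and (st[j,0]==0 or st[j,1]==0 or st[j,0]+st[j,2]==x1-x0) else 0) for j in range(1,n)])
        cts=cv2.findContours((l==i).astype(np.uint8),0,2)[0][0]
        (cx,cy),ax,an=cv2.fitEllipse(cv2.convexHull(cts)); print(nm,cx+x0,cy+y0,ax,onz(w,cx+x0,cy+y0,.105).round(4))
E
```

```text
J2 pred [221.08193215  72.4890677 ]
disc 250.75638961791992 200.99422073364258 (22.44186782836914, 27.866901397705078) [0.4219 0.2557 0.105 ]
cap 253.03015518188477 202.61216735839844 (43.85780334472656, 56.5289192199707) [0.4241 0.2567 0.105 ]
disc 221.17607307434082 74.26278305053711 (27.762638092041016, 34.976261138916016) [0.3238 0.281  0.105 ]
cap 224.0243968963623 75.23190307617188 (52.59724044799805, 56.754981994628906) [0.3253 0.2825 0.105 ]
```

```bash
python3 -m crank '[[-0.008,-0.003,0.08,0],[-0.008,-0.003,0.16,0],[-0.008,-0.003,0.24,0],[-0.008,-0.003,0.31,0],[-0.008,-0.003,0.31,0]]'
python3 -m crank '[[0,0,0,0],[0,0,0,0],[0,0,0,0]]' -1 40; python3 -m crank '[[0,0,0,0],[0,0,0,0],[0,0,0,0]]'
```

```text
clock: 1.65
position: [0.418, 0.2582, 0.0748]
ee_rot: [0.228, 0.974, -0.003, -0.003]
ft_force: [-1.0, -0.4, -0.1]
grip_width: 0.752
grasp_force: 0.0
clock: 1.9
position: [0.4222, 0.2599, 0.0815]
ee_rot: [0.229, 0.973, 0.001, 0.001]
ft_force: [-0.0, 0.3, -2.4]
grip_width: 0.472
grasp_force: 41.6
clock: 2.15
position: [0.4223, 0.2595, 0.0811]
ee_rot: [0.229, 0.973, 0.001, 0.001]
ft_force: [-0.6, -0.1, 6.7]
grip_width: 0.471
grasp_force: 42.0
```

```bash
python3 -m crank '[[0,0,-0.04,0],[0,0,-0.10,0],[0,0,-0.16,0],[0,0,-0.22,0],[0,0,-0.25,0]]'
python3 -m crank '[[0,0,0,0]]'
python3 - <<'E'
from h import *
o=readout.get_obs();M=R.from_quat(o['ee_rot']).as_matrix()
d=np.array([.5335,.111,o['position'][2]])-o['position'];print((M.T@d/.4).round(4),o['grasp_force'],o['joint_pos'])
E
```

```text
clock: 2.57
position: [0.4222, 0.2592, 0.1828]
ee_rot: [0.229, 0.973, 0.001, 0.001]
ft_force: [0.4, 0.3, -2.2]
grip_width: 0.472
grasp_force: 41.8
clock: 2.65
position: [0.4226, 0.2595, 0.1827]
ee_rot: [0.229, 0.973, 0.002, 0.002]
ft_force: [0.8, 0.2, -1.7]
grip_width: 0.469
grasp_force: 41.8
[-4.138e-01 -2.084e-01 -2.000e-04] 41.78559511899948 [-0.77043809  0.0913924   0.1349741   1.89257103 -0.01382271  1.15322139
  0.4772684 ]
```

```bash
python3 -m crank '[[-0.03,-0.015,0,0],[-0.08,-0.04,0,0],[-0.14,-0.07,0,0],[-0.20,-0.10,0,0],[-0.26,-0.13,0,0]]' >/dev/null
python3 -m crank '[[-0.06,-0.03,0,0],[-0.11,-0.055,0,0],[-0.14,-0.07,0,0],[-0.154,-0.078,0,0],[-0.154,-0.078,0,0]]' >/dev/null
python3 -m crank '[[0,0,0,0],[0,0,0,0]]'
python3 - <<'E'
from h import *
o=readout.get_obs();M=R.from_quat(o['ee_rot']).as_matrix();print(M[:,2])
b=cam('side');a=cam('top');w=cam('wrist');p=o['position']
print('pred jar top px',[proj(c,(p[0],p[1],p[2]+.024)) for c in(a,b)], 'spots',[[proj(c,(*s,.026)) for s in((.5335,.111),(.4675,.0356))] for c in (a,b)])
x=np.zeros((384*2,1024,3),np.uint8);x[:384,:512]=w['color'];x[:384,512:]=b['color'];x[384:,:512]=cv2.resize(b['color'][120:270,250:450],(512,384));x[384:,512:]=cv2.resize(a['color'][80:230,250:450],(512,384))
cv2.imwrite('pics/p1.png',cv2.resize(x,(800,600))[:,:,::-1])
d=np.array([.5335,.111,p[2]])-p;print((M.T@d/.4).round(4))
E
```

```text
clock: 3.65
position: [0.5316, 0.1116, 0.1792]
ee_rot: [0.229, 0.974, 0.0, -0.0]
ft_force: [-0.2, 0.2, -1.4]
grip_width: 0.468
grasp_force: 41.9
[-8.02594040e-04  4.22528405e-04 -9.99999589e-01]
pred jar top px [array([339.69318963, 125.41860689]), array([338.97044672, 140.40032249])] spots [[array([326.77236648, 139.55101623]), array([361.53752804, 168.22383944])], [array([326.32271906, 226.12012986]), array([316.74791102, 269.29730625])]]
[-0.0048  0.0007 -0.    ]
```

View pics/p1.png

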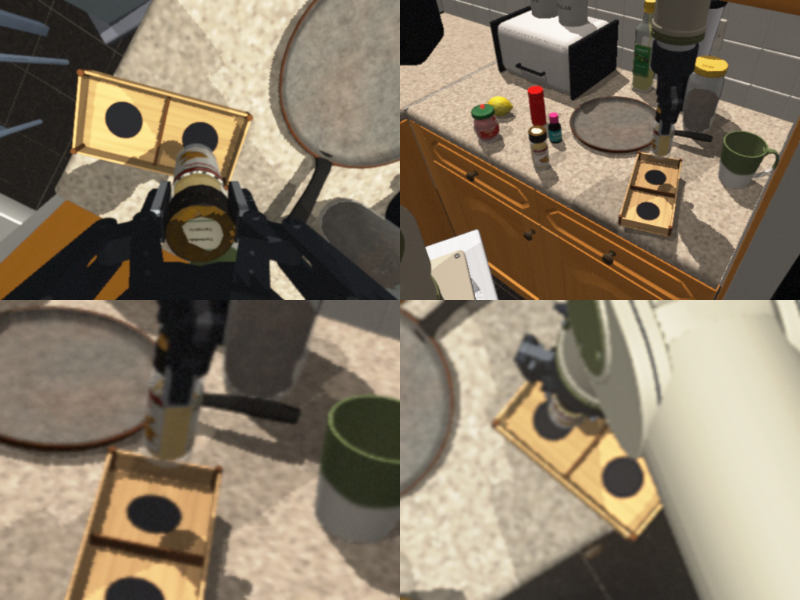

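Jar 1 is held upright above the far spot: wrist view disc at about (205,232), tray spot 2 at (124,119) in the collage. Measuring how the jar sits in the grip.

```bash
cat > jar.py <<'E'
from h import *
def disc(zt,u0=None):
    o=readout.get_obs();p=o['position'];M=R.from_quat(o['ee_rot']).as_matrix()
    w=cam('wrist');u,v=proj(w,(p[0],p[1],zt));u,v=int(u),int(v)
    hs=cv2.cvtColor(w['color'],cv2.COLOR_RGB2HSV)
    s=hs[v-40:v+40,u-45:u+45]; print('pred',u,v)
    m=((s[...,2]>120)&(s[...,1]<75)).astype(np.uint8);n,l,st,ce=cv2.connectedComponentsWithStats(m)
    i=l[40,45] or 1+np.argmax(st[1:,4]); c=cv2.findContours((l==i).astype(np.uint8),0,2)[0][0]
    (cx,cy),ax,_=cv2.fitEllipse(cv2.convexHull(c)); q=onz(w,cx+u-45,cy+v-40,zt)
    print('disc px',cx+u-45,cy+v-40,ax,'world',q.round(4),'tool off',(M.T@(q-p)).round(4)); return q,p,M
E
python3 - <<'E'
from jar import *
o=readout.get_obs();q,p,M=disc(o['position'][2]+.024)
E
```

```text
pred 256 293
disc px 260.2239227294922 298.66657638549805 (37.02680206298828, 51.1466064453125) world [0.5352 0.1117 0.2035] tool off [-0.0028  0.0017 -0.024 ]
```

```bash
python3 -m crank '[[0,0,0.04,0],[0,0,0.08,0],[0,0,0.12,0],[0,0,0.145,0],[0,0,0.145,0]]'; python3 -m crank '[[0,0,0.01,0],[0,0,0.015,0],[0,0,0.015,0],[0,0,0.015,0]]'
```

```text
clock: 4.27
position: [0.531, 0.1104, 0.1195]
ee_rot: [0.229, 0.973, -0.001, -0.001]
ft_force: [-0.2, 0.7, -0.8]
grip_width: 0.471
grasp_force: 42.0
clock: 4.6
position: [0.5327, 0.1105, 0.1161]
ee_rot: [0.229, 0.973, 0.0, 0.0]
ft_force: [-0.3, -0.3, -1.6]
grip_width: 0.471
grasp_force: 42.0
```

```bash
python3 -m crank '[[0.003,0,0.007,0],[0.003,0,0.014,0],[0.003,0,0.014,0]]'; python3 -m crank '[[0,0,0.003,0],[0,0,0.006,0],[0,0,0.006,0]]'
```

```text
clock: 4.85
position: [0.531, 0.1109, 0.1095]
ee_rot: [0.229, 0.973, -0.0, -0.0]
ft_force: [-0.6, 0.3, -2.9]
grip_width: 0.472
grasp_force: 42.0
clock: 5.1
position: [0.5313, 0.1109, 0.1074]
ee_rot: [0.229, 0.973, 0.0, -0.0]
ft_force: [-0.7, 0.1, -1.8]
grip_width: 0.474
grasp_force: 42.0
```

```bash
python3 -m crank '[[0,0,0.002,0],[0,0,0.004,0],[0,0,0.004,0]]'
```

```text
clock: 5.35
position: [0.532, 0.1113, 0.1065]
ee_rot: [0.229, 0.973, 0.001, 0.001]
ft_force: [0.7, 1.1, 2.5]
grip_width: 0.472
grasp_force: 41.2
```

Force has turned to +2.5 N, so the jar is standing. Releasing gently, then rising.

```bash
python3 -m crank '[[0,0,0,0],[0,0,0,0],[0,0,0,0]]' 0.5; python3 -m crank '[[0,0,-0.03,0],[0,0,-0.08,0],[0,0,-0.14,0],[0,0,-0.20,0],[0,0,-0.24,0]]'
python3 - <<'E'
from h import *
from jar import *
q,p,M=disc(.131)
b=cam('side');a=cam('top')
d=np.array([.3235,.2815,p[2]])-p;print((M.T@d/.4).round(4))
x=np.zeros((384*2,1024,3),np.uint8);x[:384,:512]=cam('wrist')['color'];x[:384,512:]=b['color'];x[384:,:512]=cv2.resize(b['color'][150:300,250:450],(512,384));x[384:,512:]=cv2.resize(a['color'][80:230,250:450],(512,384))
cv2.imwrite('pics/p2.png',cv2.resize(x,(800,600))[:,:,::-1])
E
```

```text
clock: 5.6
position: [0.5311, 0.1107, 0.1058]
ee_rot: [0.229, 0.973, -0.0, -0.0]
ft_force: [0.2, 0.2, 0.3]
grip_width: 0.749
grasp_force: 0.0
clock: 6.02
position: [0.5319, 0.1108, 0.2052]
ee_rot: [0.23, 0.973, 0.001, 0.001]
ft_force: [0.5, 0.3, -0.1]
grip_width: 0.751
grasp_force: 0.0
pred 255 205
disc px 251.23651885986328 206.5267105102539 (24.235177993774414, 30.825489044189453) world [0.531  0.1075 0.131 ] tool off [-0.0006 -0.0035  0.0742]
[ 0.6567  0.149  -0.0009]
```

View pics/p2.png

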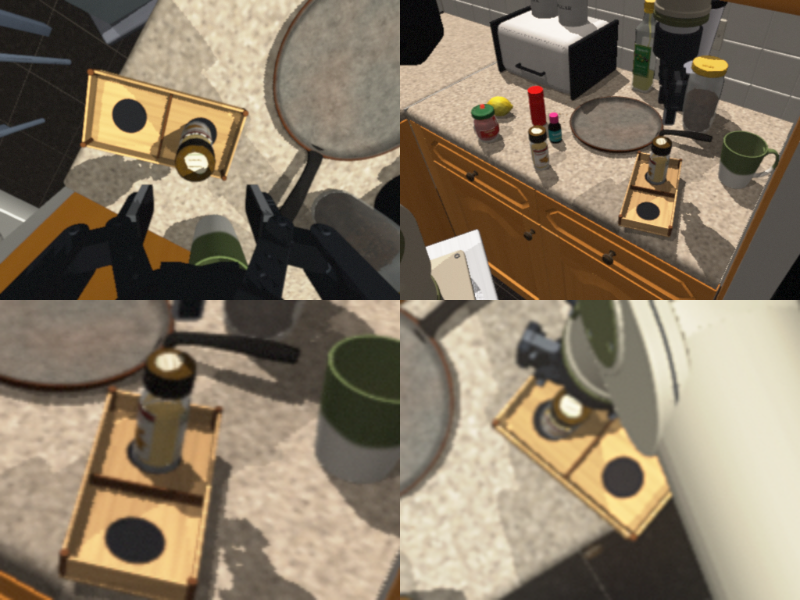

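The jar stands upright with the black spot's rim visible all round it (side crop about (157,455)), and the tray is level. On to J2.

```bash
python3 -m crank '[[0.5,0.113,0,0],[0.5,0.113,0,0],[0.5,0.113,0,0],[0.5,0.113,0,0],[0.5,0.113,0,0]]' >/dev/null; python3 -m crank '[[0.05,0.012,0,0],[0.10,0.024,0,0],[0.157,0.036,0,0],[0.157,0.036,0,0],[0.157,0.036,0,0]]'
python3 - <<'E'
from jar import *
o=readout.get_obs();p=o['position'];M=R.from_quat(o['ee_rot']).as_matrix()
d=np.array([.3235,.2815,.08])-p;print((M.T@d/.4).round(4),o['joint_pos'].round(2))
disc(.105)
a=cam('top');b=cam('side')
for c,box,f in((a,(300,116,388,185),lambda h:(h[...,2]<100)&(h[...,1]<90)),(b,(285,240,350,285),lambda h:h[...,2]<60)):
    h=cv2.cvtColor(c['color'],cv2.COLOR_RGB2HSV);m=f(h).astype(np.uint8);k=np.zeros_like(m);x0,y0,x1,y1=box;k[y0:y1,x0:x1]=m[y0:y1,x0:x1]
    n,l,s,ce=cv2.connectedComponentsWithStats(k)
    for i in range(1,n):
        if s[i,4]>150: print('spot',ce[i],s[i,4],onz(c,*ce[i],.026).round(4))
E
```

```text
clock: 7.05
position: [0.3218, 0.2817, 0.2012]
ee_rot: [0.228, 0.974, -0.001, -0.0]
ft_force: [-0.4, -0.3, 0.4]
grip_width: 0.751
grasp_force: 0.0
[-0.0041  0.002   0.3029] [-0.85 -0.07  0.02  2.01  0.    1.2   0.28]
pred 255 195
disc px 256.15313720703125 198.12163162231445 (24.007123947143555, 28.36019515991211) world [0.3238 0.2808 0.105 ] tool off [-0.0022  0.0003  0.0962]
spot [361.15986395 168.21088435] 294 [0.4675 0.0364 0.026 ]
spot [324.32960894 245.34636872] 179 [0.5059 0.074  0.026 ]
spot [317.04468085 269.85744681] 470 [0.4673 0.0344 0.026 ]
```

The tray has not moved, with the free spot at (0.4674,0.0354). Descending on J2.

```bash
python3 -m crank '[[-0.005,0,0.08,0],[-0.005,0,0.16,0],[-0.005,0,0.24,0],[-0.005,0,0.30,0],[-0.005,0,0.30,0]]'
python3 -m crank '[[0,0,0,0],[0,0,0,0],[0,0,0,0],[0,0,0,0]]' -1 40; python3 -m crank '[[0,0,0,0],[0,0,0,0]]'
```

```text
clock: 7.62
position: [0.3231, 0.2777, 0.0777]
ee_rot: [0.23, 0.973, -0.003, -0.002]
ft_force: [-0.9, -0.8, -0.9]
grip_width: 0.75
grasp_force: 0.0
clock: 7.95
position: [0.3254, 0.2813, 0.0835]
ee_rot: [0.229, 0.973, 0.001, 0.001]
ft_force: [0.1, 0.4, 3.3]
grip_width: 0.469
grasp_force: 40.8
clock: 8.12
position: [0.3254, 0.2814, 0.0834]
ee_rot: [0.229, 0.973, 0.001, 0.001]
ft_force: [-0.8, -1.4, 7.5]
grip_width: 0.468
grasp_force: 41.1
```

```bash
python3 -m crank '[[0,0,-0.04,0],[0,0,-0.10,0],[0,0,-0.16,0],[0,0,-0.22,0],[0,0,-0.26,0]]'
python3 -m crank '[[0,0,0,0]]' >/dev/null
python3 - <<'E'
from jar import *
o=readout.get_obs();p=o['position'];M=R.from_quat(o['ee_rot']).as_matrix();print(p,o['ft_force'])
d=np.array([.4674,.0354,p[2]])-p;print((M.T@d/.4).round(4)); disc(p[2]+.0215)
E
```

```text
clock: 8.53
position: [0.3249, 0.281, 0.1886]
ee_rot: [0.229, 0.973, 0.001, 0.001]
ft_force: [0.2, 0.4, -1.9]
grip_width: 0.466
grasp_force: 40.9
[0.32576736 0.28187123 0.18965072] [ 0.32598221  0.64175462 -1.75670409]
[-0.592  -0.3932 -0.0013]
pred 256 289
disc px 250.88146209716797 285.06262588500977 (43.525020599365234, 46.50406265258789) world [0.3226 0.2807 0.2112] tool off [ 0.0023 -0.0023 -0.0215]
```

```bash
python3 -m crank '[[-0.03,-0.02,0,0],[-0.08,-0.053,0,0],[-0.14,-0.092,0,0],[-0.20,-0.132,0,0],[-0.26,-0.171,0,0]]' >/dev/null
python3 -m crank '[[-0.06,-0.039,0,0],[-0.12,-0.079,0,0],[-0.18,-0.118,0,0],[-0.24,-0.158,0,0],[-0.28,-0.184,0,0]]' >/dev/null
python3 -m crank '[[-0.03,-0.02,0,0],[-0.05,-0.033,0,0],[-0.057,-0.038,0,0],[-0.057,-0.038,0,0],[-0.057,-0.038,0,0]]'
python3 - <<'E'
from jar import *
o=readout.get_obs();p=o['position'];M=R.from_quat(o['ee_rot']).as_matrix();print(p,o['ft_force'])
d=np.array([.4674,.0354,.1094])-p;print((M.T@d/.4).round(4),'then x -.0045'); disc(p[2]+.0215)
E
```

```text
clock: 9.92
position: [0.4676, 0.0341, 0.1855]
ee_rot: [0.229, 0.973, -0.0, -0.0]
ft_force: [-0.4, -0.7, -1.4]
grip_width: 0.464
grasp_force: 41.0
[0.46756082 0.03414208 0.18550838] [-0.42022166 -0.66168075 -1.40684845]
[0.0016 0.0027 0.1903] then x -.0045
pred 256 289
disc px 251.08322525024414 285.1258010864258 (43.50993728637695, 46.872764587402344) world [0.4646 0.0332 0.207 ] tool off [ 0.0023 -0.0022 -0.0215]
```

```bash
python3 -m crank '[[-0.002,0.004,0.04,0],[-0.002,0.004,0.08,0],[-0.002,0.004,0.12,0],[-0.002,0.004,0.155,0],[-0.002,0.004,0.155,0]]'; python3 -m crank '[[0,0,0.006,0],[0,0,0.012,0],[0,0,0.012,0],[0,0,0.012,0]]'
```

```text
clock: 10.38
position: [0.4675, 0.0352, 0.1215]
ee_rot: [0.229, 0.974, -0.001, -0.002]
ft_force: [-1.2, -0.2, -2.0]
grip_width: 0.464
grasp_force: 41.0
clock: 10.72
position: [0.4698, 0.0347, 0.1198]
ee_rot: [0.229, 0.973, 0.0, 0.0]
ft_force: [-0.1, -0.7, -1.6]
grip_width: 0.465
grasp_force: 41.0
```

```bash
python3 -m crank '[[0,0.001,0.009,0],[0,0.001,0.018,0],[0,0.001,0.018,0]]'; python3 -m crank '[[0,0,0.003,0],[0,0,0.006,0],[0,0,0.006,0]]'
```

```text
clock: 10.97
position: [0.4693, 0.0348, 0.1113]
ee_rot: [0.229, 0.973, -0.0, -0.0]
ft_force: [-0.1, 0.8, -1.9]
grip_width: 0.469
grasp_force: 41.0
clock: 11.22
position: [0.4698, 0.0348, 0.1095]
ee_rot: [0.229, 0.973, 0.0, 0.0]
ft_force: [-0.9, -0.3, -2.1]
grip_width: 0.47
grasp_force: 40.9
```

```bash
python3 -m crank '[[0,0,0.002,0],[0,0,0.004,0],[0,0,0.004,0]]'
```

```text
clock: 11.47
position: [0.4705, 0.0349, 0.1092]
ee_rot: [0.229, 0.973, 0.0, 0.001]
ft_force: [-2.7, -0.0, 11.3]
grip_width: 0.463
grasp_force: 40.6
```

Contact at +11 N. Releasing and rising.

```bash
python3 -m crank '[[0,0,0,0],[0,0,0,0],[0,0,0,0]]' 0.5; python3 -m crank '[[0,0,-0.03,0],[0,0,-0.08,0],[0,0,-0.14,0],[0,0,-0.20,0],[0,0,-0.26,0]]'
python3 -m crank '[[0.5,0.25,-0.05,0],[0.5,0.25,-0.05,0],[0.5,0.25,-0.05,0],[0.5,0.25,-0.05,0],[0.5,0.25,-0.05,0]]'
python3 - <<'E'
from jar import *
b=cam('side');a=cam('top')
x=np.zeros((600,800,3),np.uint8);x[:300,:400]=cv2.resize(b['color'],(400,300));x[:300,400:]=cv2.resize(a['color'],(400,300))
x[300:,:400]=cv2.resize(b['color'][160:295,260:440],(400,300),interpolation=cv2.INTER_CUBIC);x[300:,400:]=cv2.resize(a['color'][90:210,280:440],(400,300),interpolation=cv2.INTER_CUBIC)
cv2.imwrite('pics/fin.png',x[:,:,::-1])
for n,c in(('top',a),('side',b)):
  h=cv2.cvtColor(c['color'],cv2.COLOR_RGB2HSV)
  for s in((.5335,.111),(.4674,.0354)):
    u,v=proj(c,(*s,.131)).astype(int);k=h[v-11:v+12,u-12:u+13];m=((k[...,2]>130)&(k[...,1]<90)).astype(np.uint8)
    N,l,st,ce=cv2.connectedComponentsWithStats(m)
    for i in range(1,N):
      if st[i,4]>25: print(n,s,ce[i]+[u-12,v-11],st[i,4],onz(c,*(ce[i]+[u-12,v-11]),.131).round(4))
  m=((h[...,0]>150)&(h[...,0]<172)&(h[...,1]>150)).astype(np.uint8);print('pink',n,cv2.connectedComponentsWithStats(m)[3][1:].round(1))
E
```

```text
clock: 11.72
position: [0.4697, 0.0348, 0.108]
ee_rot: [0.229, 0.973, 0.0, 0.0]
ft_force: [-0.3, -0.1, -0.4]
grip_width: 0.751
grasp_force: 0.0
clock: 12.13
position: [0.4694, 0.0347, 0.2129]
ee_rot: [0.229, 0.973, -0.0, -0.0]
ft_force: [-0.3, -0.7, -0.0]
grip_width: 0.751
grasp_force: 0.0
clock: 12.55
position: [0.3435, 0.2018, 0.2308]
ee_rot: [0.229, 0.973, 0.0, 0.0]
ft_force: [-0.0, 1.1, -0.1]
grip_width: 0.753
grasp_force: 0.0
top (0.5335, 0.111) [335.08196721 132.18032787] 122 [0.5317 0.1088 0.131 ]
top (0.4674, 0.0354) [372.86885246 163.47540984] 122 [0.4674 0.0358 0.131 ]
pink top [[213.6 206.2]]
side (0.5335, 0.111) [342.875 174.5  ] 32 [0.552  0.1138 0.131 ]
side (0.5335, 0.111) [334.30555556 180.25925926] 108 [0.5315 0.1073 0.131 ]
side (0.4674, 0.0354) [324.67346939 221.56462585] 147 [0.4673 0.0344 0.131 ]
pink side [[379.    3. ]
 [397.    2. ]
 [394.    4. ]
 [ 33.5   7.5]
 [405.    6. ]
 [383.    9. ]
 [  1.   10. ]
 [ 20.5  14. ]
 [ 34.   15. ]
 [ 27.   17. ]
 [ 20.   18. ]
 [ 27.   19. ]
 [ 48.   19. ]
 [  1.   20. ]
 [  1.   22.5]
 [ 12.   23. ]
 [ 19.   24. ]
 [  6.
[... 1004 characters left out ...]
.   81. ]
 [243.   82. ]
 [269.   82. ]
 [240.   86. ]
 [130.   88. ]
 [249.   95. ]
 [227.   98. ]
 [245.   98. ]
 [235.  101. ]
 [241.  103. ]
 [248.  102. ]
 [366.  105. ]
 [204.  113. ]
 [359.  116. ]
 [359.  119. ]
 [355.  120.3]
 [344.  122. ]
 [358.3 123.7]
 [352.  127. ]
 [361.  127. ]
 [348.  130. ]
 [346.  132. ]
 [358.  132. ]
 [196.5 151.7]
 [200.  162. ]
 [193.5 164. ]
 [199.  182. ]
 [328.  189. ]
 [331.  197. ]
 [337.  196. ]
 [509.  340. ]
 [503.5 343.5]
 [502.  352. ]
 [508.  352. ]
 [505.  359. ]
 [505.  361. ]
 [502.  363. ]
 [504.  363. ]
 [493.  364. ]
 [497.  366. ]
 [495.  368. ]
 [488.  373. ]
 [490.  375. ]
 [492.  378. ]
 [480.  382. ]
 [483.  383. ]
 [490.  383. ]]
```

View pics/fin.png

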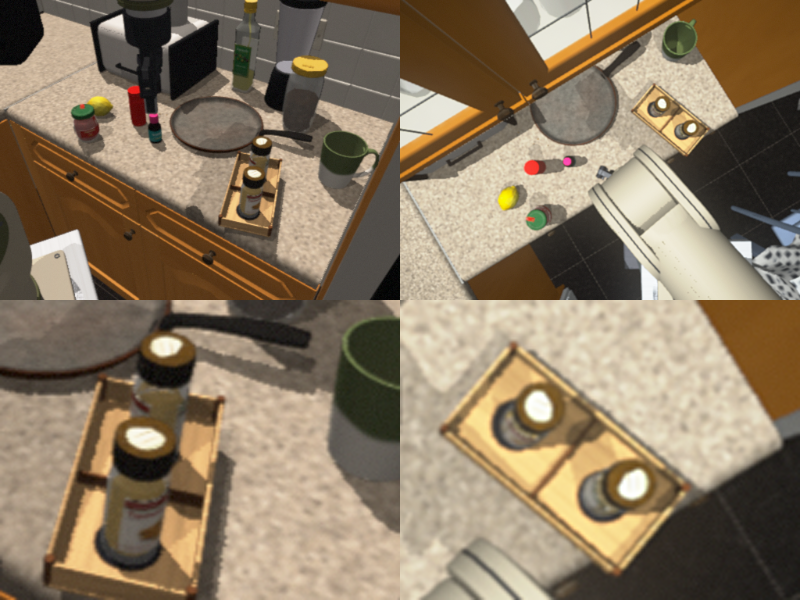

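Both jars stand upright on their spots: side crop base at (133,550), top crop at (525,425) and (605,495). The measured offsets from the spots are about 3.5 mm and 1 mm. The tray looks unmoved and level, the pink cap is still at top (213.6,206.2), and the arm is clear. Handing in.

```bash
python3 -m crank '[[0,0,0,0],[0,0,0,0],[0,0,0,0]]' | head -2; python3 -c "
from workcell import manip; print(manip.hand_in())"
```

```text
clock: 12.9
position: [0.3456, 0.1998, 0.2303]
the job is handed in; nothing more can be done
None
```

I stood both spice jars upright on the tray's black spots, about 3.5 mm and 1 mm off centre; the tray and the pink-capped bottle did not move, and I handed the job in at 12.9 s.

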